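# Tap open a stuck globe mould

### The job

The two-part metal mould around the cast globe is stuck. Take the mallet by its handle and tap the two lugs of the sliding half in turn, left and right, away from the fixed half, a little at a time so that neither side gets more than about 1 cm ahead of the other, until the gap is at least 25 mm wide on both sides. Use only the mallet on the sliding half, then stand the mallet upright on its cork pad again, let go, and leave the other things where they are.

Things in the scene. Friction and masses are not known exactly. Their poses are not given: they have to be found in the camera images.
- mould: Fixed base of the open-topped aluminium mould: plywood, 12 mm thick, x -55 to +105, y +-55 mm; mould top 87 mm above the bench. Origin: at bench height under the plane where the closed halves meet, midway across. x: level, the way the sliding half opens (away from the robot, turned up to 0.3 rad); y left; z up. The fixed half fills x -45 to 0, y +-50 mm; it never moves.
- half: Sliding half, 45 mm deep, 100 wide, a lug on either side; axes as the mould's when square. Slides along the mould's x: closed 0, stop 45 mm; starts 4 to 6 mm open, nearly square. Tight on its pins: 5 to 10 N on one lug moves that side, leaving the other nearly in place; it stays where left. Fails if 0.085 rad (15 mm from lug to lug) out of square.
- lug_left (a point): Striking point of the left (+y) lug: on its flat face looking to the mould's -x (towards the robot), mid-height, 57 mm above the bench, 90 mm from the centre line. Its x in the mould's frame is 12 mm when closed, so that x less 12 mm is the gap on this side. Lug: 18 mm thick (x), 50 to 110 mm from the centre line, 36 to 78 mm above the bench, nothing but bench under its outer part.
- lug_right (a point): The same on the right (-y) lug, 90 mm right of the centre line.
- mallet: Round wooden sculptor's mallet, about 0.3 kg, standing on its head: head a cylinder of 48 mm diameter, 75 mm high (tapering in the top 9 mm), coaxial handle above it of 27 mm diameter, ending 145 mm above the foot. Origin: centre of the foot (bottom of the head); z along the handle. It strikes with the side of the head.
- mallet_grip (a point): The point to grip on the mallet's handle: on its axis, 112 mm above the foot, 33 mm below the handle's end, 37 mm above the top of the head.
- pad: Flat cork disc, 110 mm diameter, 6 mm thick, fixed to the bench, left or right of the mould; origin at the centre of its underside. The mallet starts on it.
- tin: Bystander: open aluminium tin, 68 mm diameter, 85 mm high, on the other side of the mould; origin at its foot.
- bowl: Bystander: black bowl, 110 mm diameter, 45 mm high; origin at its foot.
- globe: Bystander: painted globe of 110 mm on a plaster disc of 120 mm, 137 mm high in all; origin at its foot.
- jar: Bystander: jar with lid, 60 mm diameter, 70 mm high; origin at its foot.
- brush: Bystander: flat paint brush, some 200 mm long, lying on the bench near the robot, to the right; origin in its handle line.
- offcut: Bystander: wooden block 70 x 45 x 30 mm near the robot, to the left; origin at its foot.
Not all that is in view belongs to the job. There is more than one size of the mallet; the one meant has the size given above. Of the things shaped like the pad, the cork one is meant.

How it is judged:
By the outcome, as a careful person would: the job done as asked, in the order asked, and still so for the second after the job is handed in, with the robot touching nothing.
It also fails if it takes over 61 s, if anything falls off the work surface, if the arm or the gripper's body presses on something with over 40 N, if the wrist force passes 120 N, or if a joint passes its speed limit or range.

### The arm

A 6-joint arm with a two-finger parallel gripper is mounted at the origin on the work surface. World frame = base frame: x ahead of the robot, y to its left, z up, the work surface at z = 0. Lengths are in m, angles in rad, forces in N, time in s.
With the tool pointing down it reaches from about 0.3 to 0.775 m from the base axis. Payload 14.6 kg.
Tool frame: the origin (TCP) lies midway between the tips of the shut fingers; the grasp point (between the pads) lies 19 mm behind it (ctrl.pinch_z is the distance from the TCP to the grasp point, in m); z points along the fingers, y is the line along which they close (so a half turn about z gives the same grasp; the last joint's range is limited). The gripper opens to 94 mm and grips with 3 to 60 N. Pads are 16 mm wide; open, the fingers measure 119 mm over their backs; the gripper's body (75 mm by 177 mm) begins 78 mm behind the grasp point.
Start: joints at [-1.169, 0.3, 1.521, -0, 1.321, -0.067], TCP at [0.248, -0.491, 0.205] pointing down, gripper open.
Joint ranges: [-3.03, 3.03], [-0.79, 2.21], [0.23, 2.52], [-1.04, 4.18], [0, 3.07], [-2.55, 2.55]. Speed limits (rad/s): [2.22, 2.22, 2.57, 3.14, 3.14, 3.14].

### API

Orientations are given as [roll, pitch, yaw] about the fixed x, y, z axes, in that order (R = Rz(yaw) Ry(pitch) Rx(roll)).
In Python, from station import ctrl gives the robot as it stands.
- The arm moves only by the tool jog_arm, never from a script. Its argument "motion" is a list of rows, each a list of 7 numbers: the shift along the tool's x, y, z in m, then the turn, a rotation vector about the tool's x, y, z in rad, then the opening, from -1 (shut) to 1 (fully open). In form: [[tx, ty, tz, rx, ry, rz, gripper], ...]. A call has 1 to 5 rows; each row shifts and turns the commanded pose from where the row before left it, along the tool's axes as they then stand; what a row does not reach is not made up. A row lasts 1/10 s, in which the tool goes at most 50 mm and 8.59 degrees, less where a joint would pass 70% of its speed; a pose out of reach is approached as far as the arm can. A call is refused whole if a number of a shift passes 0.05 or a number of a turn 0.15, either way. A call with a gripper value outside its range is refused whole. The fingers move at their own pace and stop on an object; "squeeze" is the grip in N (left out, the last holds). Time passes only in rows, so rows that do not move let the fingers close. It gives the time, the measured TCP pose, the force, the opening and the grip force at its end, in the units of the state.
- ctrl.get_obs(): the state, without advancing time (a new reading comes with each control period).
- ctrl.camera(name): name is "scene" or "top"; returns the picture (384x512x3 uint8, red, green, blue); there is no depth.
- ctrl.camera_model(name): a dict with "intrinsics" (3x3 intrinsics, pixels), "rvec" (rotation vector, rad) and "tvec" (3), from world to camera coordinates, as OpenCV has them. Camera axes: x right, y down, z forward; pixel columns grow to the right and rows downward; lengths in m; the calibration is good to about 2 mm. A picture is of the moment at which its call begins. camera_model takes no time and is no camera call.
- ctrl.hand_in(): hands the job in; it is judged then, once.
The state is a dict: "time_s": time; "qpos": joint angles; "joint_vel": joint speeds; "tau": joint torques, N m; "ee_pos": TCP position; "eef_rot": TCP orientation; "force": force on the tool from outside, world axes, zero at the start; "moment": the same for the moment, N m; "grip_width": finger opening in m; "grip_force": force on a finger pad.
Only numpy, scipy, OpenCV 4.12 (cv2) and the standard library are available. Lean on these libraries where they do the work, as an engineer would, in place of code of your own. Each camera call takes 0.05 s, during which the arm holds its last target. There are 200 camera calls.

## Working session

There is one attempt and no reset: what is moved stays moved. The work goes in short steps, Python scripts to look and compute and a tool call to move; the robot and the scene stay as the last step left them, time stands still between calls to the robot, and variables do not carry over. Pictures are saved under pics/ and viewed, at most 12 in all, crops included, and the job is handed in when it is done.

Besides the shell and the picture viewer there is one more tool, called after "Request:" as a command line: name --pt "numbers of a row" for each row, then --argument value for the rest. jog_arm: Moves the arm, as the interface text tells. Its arguments: {"type":"object","properties":{"motion":{"type":"array"},"squeeze":{"type":"number"}},"required":["motion"]}

```bash
ls; mkdir -p pics; cat > h.py <<'E'
import numpy as np, cv2
from station import ctrl
def save(n,f):
    im=ctrl.camera(n); cv2.imwrite(f,cv2.cvtColor(im,cv2.COLOR_RGB2BGR)); return im
def cm(n):
    m=ctrl.camera_model(n); R=cv2.Rodrigues(np.array(m["rvec"],float))[0]
    return np.array(m["intrinsics"]),R,np.array(m["tvec"],float).ravel()
def ray(n,u,v,z):
    K,R,t=cm(n); c=-R.T@t; d=R.T@np.linalg.inv(K)@np.array([u,v,1.]); return c+d*(z-c[2])/d[2]
def proj(n,p):
    K,R,t=cm(n); q=K@(R@np.array(p,float)+t); return q[:2]/q[2]
E
python3 - <<'E'
from h import *
for n in("scene","top"):
    save(n,f"pics/{n}0.png"); K,R,t=cm(n); print(n,K.round(1).tolist(),(-R.T@t).round(3),R.round(2).tolist())
print(ctrl.get_obs())
a=cv2.imread("pics/scene0.png");b=cv2.imread("pics/top0.png")
E
```

```text
pics
scene [[429.4, 0.0, 253.6], [0.0, 429.4, 192.0], [0.0, 0.0, 1.0]] [1.368 0.814 0.904] [[-0.68, 0.74, 0.01], [0.42, 0.4, -0.81], [-0.6, -0.55, -0.58]]
top [[396.3, 0.0, 257.6], [0.0, 396.3, 196.3], [0.0, 0.0, 1.0]] [0.452 0.047 1.226] [[-0.02, -1.0, -0.0], [-1.0, 0.02, -0.06], [0.06, 0.0, -1.0]]
{'time_s': 0.1, 'qpos': array([-1.16860172e+00,  3.00409181e-01,  1.52152199e+00, -6.09997551e-06,
        1.32067744e+00, -6.66208391e-02]), 'joint_vel': array([-0.00135713, -0.00219054, -0.00146852,  0.00040325, -0.00065378,
        0.00187778]), 'tau': array([ 7.90953873e-04, -5.32645476e+01, -3.53280044e+01,  7.09546963e-02,
        2.34974711e-02, -5.41561940e-05]), 'ee_pos': array([ 0.24840139, -0.49045116,  0.20494528]), 'eef_rot': array([-3.14057855e+00, -6.17385914e-05,  4.68816924e-01]), 'force': array([ 0.23483647, -0.327064  ,  0.53267705]), 'moment': array([-0.00458887,  0.00616096,  0.00945209]), 'grip_force': 0.0, 'grip_width': 0.09428265265641725}
```

View pics/scene0.png

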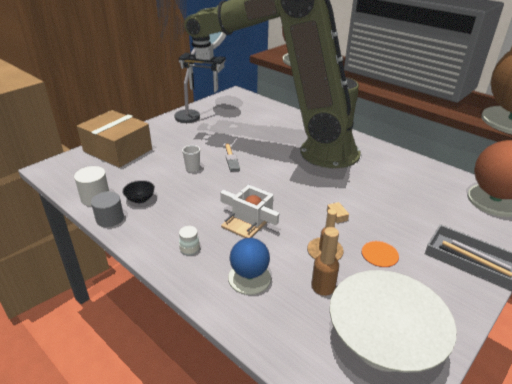

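View pics/top0.png

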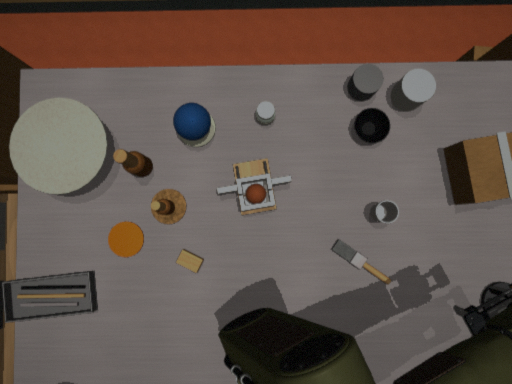

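The top view shows the mould at about (256,190), with the cork pad and mallet at (168,206). The larger mallet at (135,163) is a decoy. The brush, offcut (190,261), tin (386,212), globe and bowl are also in view. I'll zoom in on the mould and mallet.

```bash
python3 - <<'E'
from h import *
b=cv2.imread("pics/top0.png")[150:225,140:300]; a=cv2.imread("pics/scene0.png")[180:270,210:350]
b=cv2.resize(b,None,fx=5,fy=5,interpolation=cv2.INTER_CUBIC); a=cv2.resize(a,None,fx=5,fy=5,interpolation=cv2.INTER_CUBIC)
cv2.imwrite("pics/tc.png",b); cv2.imwrite("pics/sc.png",a)
for n,u,v,z in [("top",169,206,.006),("top",158,207,.151),("scene",325.5,250,.006),("top",228,191,.078),("top",284,182,.078),("top",190,261,.03)]: print(n,u,v,ray(n,u,v,z).round(4))
E
```

```text
top 169 206 [0.5034 0.3256 0.006 ]
top 158 207 [0.4951 0.3224 0.151 ]
scene 325.5 250 [0.5057 0.3305 0.006 ]
top 228 191 [0.541  0.1375 0.078 ]
top 284 182 [ 0.5645 -0.0257  0.078 ]
top 190 261 [0.3365 0.2576 0.03  ]
```

View pics/tc.png

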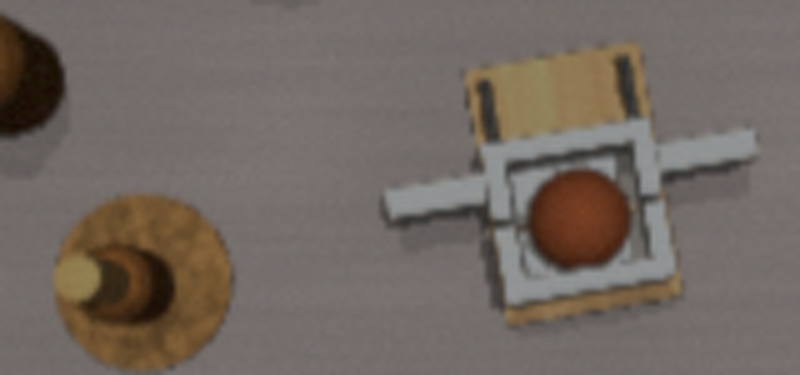

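View pics/sc.png

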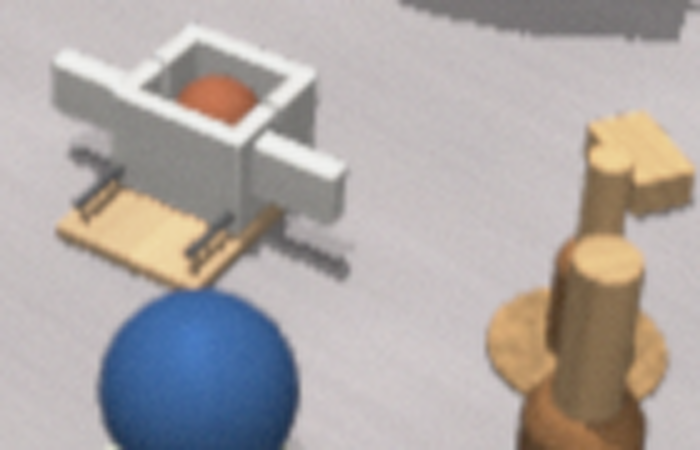

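The crops show the pad centre near crop pixel (143,282), the handle top at (78,279), and the mould and lug corners clearly. Next I'll turn those into positions.

```bash
python3 - <<'E'
from h import *
T=lambda u,v,z: ray("top",(u+.5)/5-.5+140,(v+.5)/5-.5+150,z)
S=lambda u,v,z: ray("scene",(u+.5)/5-.5+210,(v+.5)/5-.5+180,z)
print("pad",T(143,282,.006),S(577,345,.006)); print("handle top",T(78,279,.151),S(612,157,.151))
c=[T(*p,.012) for p in [(508,323),(681,293),(637,43),(466,72)]]
m=(c[0]+c[1])/2; f=(c[2]+c[3])/2; d=f-m; th=np.arctan2(d[1],d[0]); w=c[0]-c[1]
print("base len",np.hypot(*d[:2]),"width",np.hypot(*w[:2]),"th",th,np.arctan2(-w[0],w[1]))
f4=[T(*p,.087) for p in [(512,303),(681,272)]]
lug=[T(*p,.078) for p in [(385,193),(393,220),(752,130),(758,157)]]
w=lug[1]-lug[3];print("lug span",np.hypot(*w[:2]),"lugth",np.arctan2(-w[0],w[1]))
th=(th+np.arctan2(-(c[0]-c[1])[0],(c[0]-c[1])[1]))/2
ex=np.array([np.cos(th),np.sin(th)]); o=(m+f)[:2]/2-.025*ex
ey=np.array([-ex[1],ex[0]]); print("th",th,"origin",o)
for n,p in [("fixL -45,50",f4[0]),("fixR",f4[1]),("lugL far",lug[0]),("lugL near",lug[1]),("lugR far",lug[2]),("lugR near",lug[3]),("sL",T(485,147,.087)),("sR",T(648,122,.087)),("scene fL lug far top 30+gap,110",S(345,175,.078)),("scene R far",S(55,60,.078)),("mal",T(78,279,.151)),("tip",ctrl.get_obs()["ee_pos"])]:
    print(n,((p[:2]-o)@ex*1e3).round(1),((p[:2]-o)@ey*1e3).round(1))
p=ctrl.get_obs(); y=p["eef_rot"][2]; dd=np.array([.497,.325])-p["ee_pos"][:2]
print("tool shift",dd@[np.cos(y),np.sin(y)],dd@[np.sin(y),-np.cos(y)],"turn",th+np.pi/2-y)
E
```

```text
pad [0.50341321 0.32805476 0.006     ] [0.50160364 0.32584709 0.006     ]
handle top [0.49955053 0.33003256 0.151     ] [0.49809721 0.32872839 0.151     ]
base len 0.15679082330543048 width 0.10748696673517691 th 0.15313911530873256 0.15472849519379636
lug span 0.21524021313298577 lugth 0.1542977043633452
th 0.15393380525126446 origin [0.53531575 0.05815572]
fixL -45,50 -44.4 46.4
fixR -43.3 -52.3
lugL far 31.5 108.8
lugL near 15.2 106.8
lugR far 31.4 -107.7
lugR near 15.3 -108.4
sL 47.1 46.7
sR 45.3 -48.5
scene fL lug far top 30+gap,110 25.1 111.1
scene R far 29.6 -110.9
mal 6.3 274.1
tip -367.6 -498.1
tool shift 0.590221931352494 -0.6151421997069186 turn 1.2559132079210833
```

Request:
jog_arm --pt "0.033 -0.0343 0 0 0 0 0.3" --pt "0.033 -0.0343 0 0 0 0 0.3" --pt "0.033 -0.0343 0 0 0 0 0.3" --pt "0.033 -0.0343 0 0 0 0 0.3" --pt "0.033 -0.0343 0 0 0 0 0.3" --squeeze 50

```text
time_s: 0.6
ee_pos: [0.3182, -0.2612, 0.2053]
eef_rot: [-3.141, 0.0, 0.468]
force: [1.3, -0.6, 0.5]
grip_width: 0.0616
grip_force: 0.0
```

Request:
jog_arm --pt "0.033 -0.0343 0 0 0 0 0.3" --pt "0.033 -0.0343 0 0 0 0 0.3" --pt "0.033 -0.0343 0 0 0 0 0.3" --pt "0.033 -0.0343 0 0 0 0 0.3" --pt "0.033 -0.0343 0 0 0 0 0.3"

```text
time_s: 1.1
ee_pos: [0.3879, -0.0336, 0.2055]
eef_rot: [3.141, -0.0, 0.469]
force: [0.9, -0.5, 0.4]
grip_width: 0.0611
grip_force: 0.0
```

Request:
jog_arm --pt "0.033 -0.0343 0 0 0 0 0.3" --pt "0.033 -0.0343 0 0 0 0 0.3" --pt "0.033 -0.0343 0 0 0 0 0.3" --pt "0 0 0 0 0 -0.14 0.3" --pt "0 0 0 0 0 -0.14 0.3"

```text
time_s: 1.6
ee_pos: [0.4295, 0.1023, 0.205]
eef_rot: [-3.141, 0.001, 0.757]
force: [-0.3, -0.5, 1.1]
grip_width: 0.061
grip_force: 0.0
```

Request:
jog_arm --pt "0 0 0 0 0 -0.14 0.3" --pt "0 0 0 0 0 -0.14 0.3" --pt "0 0 0 0 0 -0.14 0.3" --pt "0 0 0 0 0 -0.14 0.3" --pt "0 0 0 0 0 -0.14 0.3"

```text
time_s: 2.1
ee_pos: [0.4296, 0.101, 0.2052]
eef_rot: [-3.141, 0.0, 1.455]
force: [0.2, -1.0, 0.8]
grip_width: 0.0615
grip_force: 0.0
```

Request:
jog_arm --pt "0 0 0 0 0 -0.14 0.3" --pt "0 0 0 0 0 -0.136 0.3" --pt "0 0 0 0 0 0 0.3"

```text
time_s: 2.4
ee_pos: [0.4296, 0.101, 0.2052]
eef_rot: [-3.141, -0.0, 1.727]
force: [0.1, -0.0, 0.1]
grip_width: 0.0611
grip_force: 0.0
```

Request:
jog_arm --pt "0.0429 0.0208 0 0 0 0 0.3" --pt "0.0429 0.0208 0 0 0 0 0.3" --pt "0.0429 0.0208 0 0 0 0 0.3" --pt "0.0429 0.0208 0 0 0 0 0.3" --pt "0.0429 0.0208 0 0 0 0 0.3"

```text
time_s: 2.9
ee_pos: [0.4998, 0.3309, 0.2052]
eef_rot: [-3.141, 0.0, 1.72]
force: [-0.1, -0.7, 0.2]
grip_width: 0.0609
grip_force: 0.0
```

Request:
jog_arm --pt "0 0 0 0 0 0 0.3" --pt "0 0 0 0 0 0 0.3"

```text
time_s: 3.1
ee_pos: [0.4993, 0.3292, 0.2044]
eef_rot: [-3.14, 0.001, 1.723]
force: [-0.2, -0.5, -0.0]
grip_width: 0.0612
grip_force: 0.0
```

```bash
python3 - <<'E'
from h import *
a=save("top","pics/t1.png");b=save("scene","pics/s1.png")
a=cv2.imread("pics/t1.png")[150:250,90:230];b=cv2.imread("pics/s1.png")[150:290,240:380]
cv2.imwrite("pics/c1.png",np.hstack([cv2.resize(a,(392,392*100//140)),cv2.resize(b[:100],(392,280))]))
cv2.imwrite("pics/c1.png",np.hstack([cv2.resize(a,(400,400)),cv2.resize(b,(400,400))]))
E
```

```text
(no output)
```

View pics/c1.png

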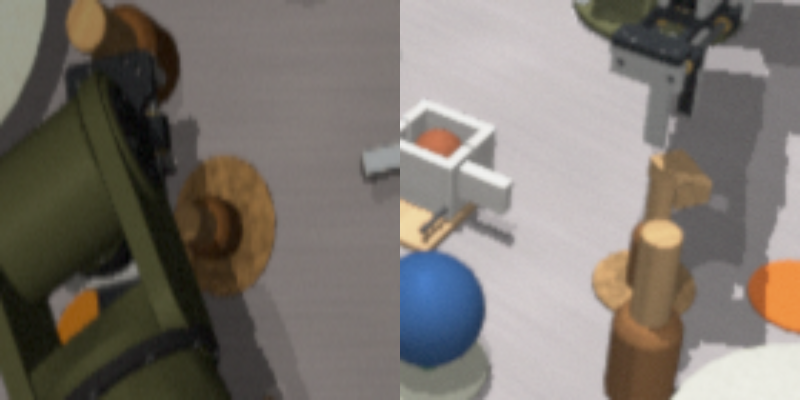

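The scene crop shows the open fingers centred above the mallet. I'll check how tall the larger mallet is, because the gripper body will come down close to it.

```bash
python3 - <<'E'
from h import *
for z in(.15,.17,.19,.21): print(z,ray("top",120.8,155.5,z)[:2].round(3),ray("scene",331.5,232,z)[:2].round(3))
E
```

```text
0.15 [0.638 0.425] [0.575 0.379]
0.17 [0.635 0.418] [0.596 0.391]
0.19 [0.631 0.411] [0.617 0.402]
0.21 [0.628 0.404] [0.638 0.414]
```

Request:
jog_arm --pt "0 0 0.035 0 0 0 0.3" --pt "0 0 0.035 0 0 0 0.3" --pt "0 0 0.025 0 0 0 0.3" --pt "0 0 0.0105 0 0 0 0.3" --pt "0 0 0 0 0 0 0.3"

```text
time_s: 3.7
ee_pos: [0.4994, 0.3279, 0.0996]
eef_rot: [-3.14, 0.0, 1.723]
force: [-0.4, -0.1, 0.5]
grip_width: 0.0611
grip_force: 0.0
```

Request:
jog_arm --pt "0 0 0 0 0 0 -0.6" --pt "0 0 0 0 0 0 -1" --pt "0 0 0 0 0 0 -1" --pt "0 0 0 0 0 0 -1" --pt "0 0 0 0 0 0 -1" --squeeze 55

```text
time_s: 4.2
ee_pos: [0.4998, 0.329, 0.1003]
eef_rot: [3.141, -0.0, 1.725]
force: [1.2, 0.0, 3.6]
grip_width: 0.0261
grip_force: 55.0
```

Request:
jog_arm --pt "0 0 -0.014 0 0 0 -1" --pt "-0.0458 -0.0079 0 0 0 0 -1" --pt "-0.0458 -0.0079 0 0 0 0 -1" --pt "-0.0458 -0.0079 0 0 0 0 -1" --pt "-0.0458 -0.0079 0 0 0 0 -1"

```text
time_s: 4.7
ee_pos: [0.4962, 0.1414, 0.1148]
eef_rot: [3.141, 0.0, 1.725]
force: [0.6, -0.1, -2.7]
grip_width: 0.0265
grip_force: 55.0
```

Request:
jog_arm --pt "0 0 0 0 0 0 -1" --pt "0 0.005 0 0 0 0 -1" --pt "0 0.005 0 0 0 0 -1" --pt "0 0 0 0 0 0 -1"

```text
time_s: 5.1
ee_pos: [0.507, 0.1456, 0.114]
eef_rot: [3.141, -0.0, 1.726]
force: [-0.2, 0.3, -2.2]
grip_width: 0.0266
grip_force: 55.0
```

```bash
cat >> h.py <<'E'
O=np.array([.5353,.0582]); TH=.154; EX=np.array([np.cos(TH),np.sin(TH)]); EY=np.array([-EX[1],EX[0]])
def mf(p): d=np.array(p)[:2]-O; return (np.array([d@EX,d@EY])*1e3).round(1)
E
python3 - <<'E'
from h import *
o=ctrl.get_obs(); print(mf(o["ee_pos"]),o["ee_pos"],o["eef_rot"],o["force"])
b=save("scene","pics/s2.png");save("top","pics/t2.png")
b=cv2.imread("pics/s2.png")[160:290,200:340];a=cv2.imread("pics/t2.png")[140:250,180:320]
cv2.imwrite("pics/c2.png",np.hstack([cv2.resize(b,None,fx=2.8,fy=2.8),cv2.resize(a,(400,364))]))
E
```

```text
[-14.6  90.7] [0.5069768  0.14560797 0.11402655] [ 3.14131393e+00 -4.35028069e-05  1.72616500e+00] [-0.24358252  0.27300411 -2.17056365]
```

View pics/c2.png

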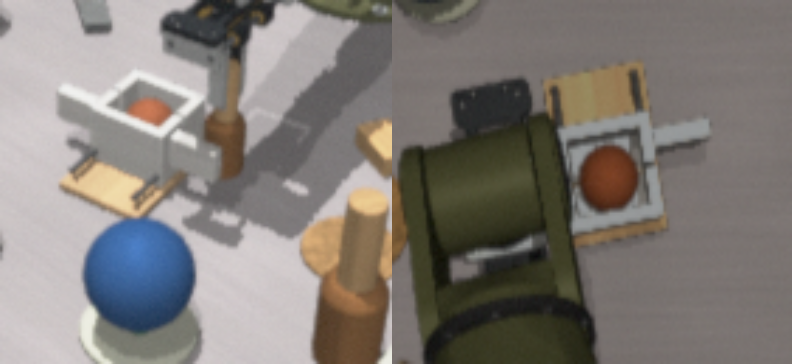

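The scene shows the mallet hanging upright just behind the left lug, near (225,145) in the crop. I'll push slowly and find contact by the force.

Request:
jog_arm --pt "0 0.0025 0 0 0 0 -1" --pt "0 0.0025 0 0 0 0 -1" --pt "0 0.0015 0 0 0 0 -1"

```text
time_s: 5.5
ee_pos: [0.513, 0.1457, 0.1139]
eef_rot: [3.142, -0.0, 1.725]
force: [0.3, 1.2, -2.9]
grip_width: 0.0266
grip_force: 55.0
```

Request:
jog_arm --pt "0 0.0015 0 0 0 0 -1" --pt "0 0.0015 0 0 0 0 -1"

```text
time_s: 5.7
ee_pos: [0.5157, 0.146, 0.1139]
eef_rot: [-3.141, 0.0, 1.725]
force: [-4.3, 0.0, -2.4]
grip_width: 0.0265
grip_force: 55.0
```

Request:
jog_arm --pt "0 0.002 0 0 0 0 -1" --pt "0 0.001 0 0 0 0 -1"

```text
time_s: 5.9
ee_pos: [0.5182, 0.1463, 0.1137]
eef_rot: [-3.14, 0.0, 1.725]
force: [-5.4, -1.1, -1.7]
grip_width: 0.0263
grip_force: 55.0
```

Request:
jog_arm --pt "0 0.002 0 0 0 0 -1" --pt "0 0.001 0 0 0 0 -1" --pt "0 0 0 0 0 0 -1" --pt "0 -0.015 0 0 0 0 -1" --pt "0 -0.005 0 0 0 0 -1"

```text
time_s: 6.4
ee_pos: [0.5014, 0.1438, 0.1139]
eef_rot: [3.141, -0.0, 1.725]
force: [-0.0, 0.2, -2.7]
grip_width: 0.0266
grip_force: 55.0
```

```bash
cat > gap.py <<'E'
import sys
from h import *
f=sys.argv[1]; o=ctrl.get_obs(); print(mf(o["ee_pos"]),o["ee_pos"],o["eef_rot"],o["force"].round(1))
b=save("scene",f"pics/s{f}.png");save("top",f"pics/t{f}.png")
b=cv2.imread(f"pics/s{f}.png")[175:250,210:310];a=cv2.imread(f"pics/t{f}.png")[150:225,210:300]
cv2.imwrite(f"pics/c{f}.png",np.hstack([cv2.resize(b,(400,300),interpolation=2),cv2.resize(a,(360,300),interpolation=2)]))
E
python3 gap.py 3
```

```text
[-20.3  89.8] [0.50143928 0.14378622 0.11390835] [ 3.14141777e+00 -6.66996403e-05  1.72479173e+00] [-0.   0.2 -2.7]
```

View pics/c3.png

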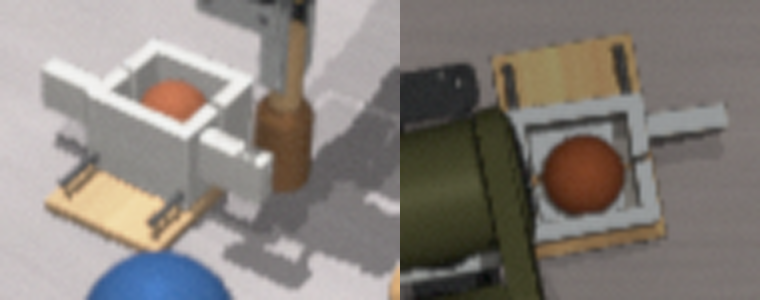

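Request:
jog_arm --pt "0 0 -0.04 0 0 0 -1" --pt "0 0 -0.04 0 0 0 -1" --pt "0 0 -0.04 0 0 0 -1" --pt "-0.045 0 0 0 0 0 -1" --pt "-0.045 0 0 0 0 0 -1"

```text
time_s: 7.0
ee_pos: [0.5166, 0.0545, 0.2354]
eef_rot: [3.138, 0.0, 1.727]
force: [1.3, -0.4, -3.5]
grip_width: 0.0265
grip_force: 55.0
```

Request:
jog_arm --pt "-0.045 0 0 0 0 0 -1" --pt "-0.045 0 0 0 0 0 -1" --pt "0 0 0 0 0 0 -1" --pt "0 0 0.04 0 0 0 -1" --pt "0 0 0.04 0 0 0 -1"

```text
time_s: 7.5
ee_pos: [0.5304, -0.0343, 0.1537]
eef_rot: [3.139, 0.001, 1.724]
force: [-0.9, -0.1, -3.2]
grip_width: 0.0265
grip_force: 55.0
```

Request:
jog_arm --pt "0 0 0.04 0 0 0 -1" --pt "0 0 0 0 0 0 -1" --pt "0 0 0 0 0 0 -1"

```text
time_s: 7.8
ee_pos: [0.5302, -0.0339, 0.115]
eef_rot: [3.141, 0.0, 1.725]
force: [1.0, -0.8, -1.6]
grip_width: 0.0264
grip_force: 55.0
```

Request:
jog_arm --pt "0 0.004 0 0 0 0 -1" --pt "0 0.004 0 0 0 0 -1" --pt "0 0.002 0 0 0 0 -1" --pt "0 0.0015 0 0 0 0 -1"

```text
time_s: 8.2
ee_pos: [0.5414, -0.0322, 0.1146]
eef_rot: [3.141, 0.0, 1.725]
force: [0.5, 0.3, -3.0]
grip_width: 0.0267
grip_force: 55.0
```

Request:
jog_arm --pt "0 0.0015 0 0 0 0 -1"

```text
time_s: 8.3
ee_pos: [0.5424, -0.0321, 0.1142]
eef_rot: [-3.141, 0.0, 1.725]
force: [-3.2, -1.3, -0.8]
grip_width: 0.0261
grip_force: 55.0
```

Request:
jog_arm --pt "0 0.0015 0 0 0 0 -1" --pt "0 0.0015 0 0 0 0 -1"

```text
time_s: 8.5
ee_pos: [0.5448, -0.0317, 0.1139]
eef_rot: [-3.14, -0.0, 1.725]
force: [-5.2, -1.4, 1.5]
grip_width: 0.0261
grip_force: 55.0
```

Request:
jog_arm --pt "0 0.002 0 0 0 0 -1" --pt "0 0.002 0 0 0 0 -1"

```text
time_s: 8.7
ee_pos: [0.5487, -0.031, 0.1139]
eef_rot: [-3.14, -0.0, 1.725]
force: [-6.5, -0.1, 0.5]
grip_width: 0.0261
grip_force: 55.0
```

Request:
jog_arm --pt "0 0.002 0 0 0 0 -1" --pt "0 0.002 0 0 0 0 -1" --pt "0 0.002 0 0 0 0 -1" --pt "0 0 0 0 0 0 -1"

```text
time_s: 9.1
ee_pos: [0.5548, -0.0299, 0.1138]
eef_rot: [-3.14, -0.001, 1.725]
force: [-4.5, 0.5, 0.3]
grip_width: 0.0263
grip_force: 55.0
```

Request:
jog_arm --pt "0 -0.015 0 0 0 0 -1" --pt "0 -0.005 -0.04 0 0 0 -1" --pt "0 0 -0.04 0 0 0 -1" --pt "0 0 -0.04 0 0 0 -1" --pt "0.045 0 0 0 0 0 -1"

```text
time_s: 9.6
ee_pos: [0.5309, 0.0088, 0.2394]
eef_rot: [3.132, 0.003, 1.72]
force: [0.9, 1.4, -2.9]
grip_width: 0.0263
grip_force: 55.0
```

Request:
jog_arm --pt "0.045 0 0 0 0 0 -1" --pt "0.045 0 0 0 0 0 -1" --pt "0.045 0 0 0 0 0 -1" --pt "0 0 0 0 0 0 -1"

```text
time_s: 10.0
ee_pos: [0.507, 0.149, 0.2341]
eef_rot: [3.141, -0.001, 1.729]
force: [0.4, -0.8, -2.2]
grip_width: 0.0266
grip_force: 55.0
```

```bash
python3 gap.py 4
```

```text
[-14.   94.1] [0.50699681 0.14900445 0.23410897] [ 3.14079987e+00 -1.06418176e-03  1.72932741e+00] [ 0.4 -0.8 -2.2]
```

View pics/c4.png

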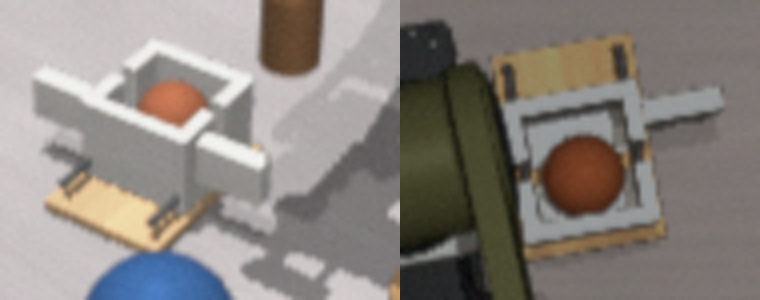

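Both halves are parting, the mallet is upright, and the right side is ahead by about 6 mm. Left side next.

Request:
jog_arm --pt "-0.002 -0.003 0.04 0 0 0 -1" --pt "0 0 0.04 0 0 0 -1" --pt "0 0 0.04 0 0 0 -1" --pt "0 0 0 0 0 0 -1" --pt "0 0.005 0 0 0 0 -1"

```text
time_s: 10.6
ee_pos: [0.5107, 0.1423, 0.115]
eef_rot: [3.142, 0.0, 1.724]
force: [-0.1, -0.5, -2.4]
grip_width: 0.0265
grip_force: 55.0
```

Request:
jog_arm --pt "0 0.005 0 0 0 0 -1" --pt "0 0.003 0 0 0 0 -1" --pt "0 0.002 0 0 0 0 -1"

```text
time_s: 10.9
ee_pos: [0.5209, 0.1447, 0.1152]
eef_rot: [3.14, -0.0, 1.725]
force: [0.2, 0.4, -2.8]
grip_width: 0.0263
grip_force: 55.0
```

Request:
jog_arm --pt "0 0.002 0 0 0 0 -1" --pt "0 0.002 0 0 0 0 -1"

```text
time_s: 11.1
ee_pos: [0.5242, 0.1453, 0.1142]
eef_rot: [3.141, -0.0, 1.725]
force: [-1.3, 0.2, -2.5]
grip_width: 0.0266
grip_force: 55.0
```

Request:
jog_arm --pt "0 0.002 0 0 0 0 -1" --pt "0 0.002 0 0 0 0 -1"

```text
time_s: 11.3
ee_pos: [0.5274, 0.1458, 0.1138]
eef_rot: [-3.14, 0.0, 1.725]
force: [-5.9, -2.0, 0.4]
grip_width: 0.0269
grip_force: 55.0
```

Request:
jog_arm --pt "0 0.002 0 0 0 0 -1" --pt "0 0.002 0 0 0 0 -1" --pt "0 0.002 0 0 0 0 -1" --pt "0 0 0 0 0 0 -1"

```text
time_s: 11.7
ee_pos: [0.5335, 0.1465, 0.1138]
eef_rot: [-3.14, 0.0, 1.725]
force: [-4.3, -2.1, -0.5]
grip_width: 0.0266
grip_force: 55.0
```

Request:
jog_arm --pt "0 -0.015 0 0 0 0 -1" --pt "0 -0.005 -0.04 0 0 0 -1" --pt "0 0 -0.04 0 0 0 -1" --pt "0 0 -0.04 0 0 0 -1" --pt "-0.045 0 0 0 0 0 -1"

```text
time_s: 12.2
ee_pos: [0.5225, 0.1021, 0.2397]
eef_rot: [3.132, -0.001, 1.73]
force: [1.2, 0.0, -3.5]
grip_width: 0.0264
grip_force: 55.0
```

Request:
jog_arm --pt "-0.045 0 0 0 0 0 -1" --pt "-0.045 0 0 0 0 0 -1" --pt "-0.045 0 0 0 0 0 -1" --pt "0 0 0 0 0 0 -1" --pt "0 0 0 0 0 0 -1"

```text
time_s: 12.7
ee_pos: [0.5418, -0.0349, 0.2338]
eef_rot: [3.141, -0.0, 1.723]
force: [0.5, 0.3, -2.6]
grip_width: 0.0263
grip_force: 55.0
```

```bash
python3 -c "
from h import *
print(mf(ctrl.get_obs()['ee_pos']),mf([.5274,.1458]))"
```

```text
[ -7.8 -93. ] [ 5.6 87.8]
```

Request:
jog_arm --pt "0.003 0 0.04 0 0 0 -1" --pt "0 0 0.04 0 0 0 -1" --pt "0 0 0.04 0 0 0 -1" --pt "0 0 0 0 0 0 -1" --pt "0 0.005 0 0 0 0 -1"

```text
time_s: 13.2
ee_pos: [0.5465, -0.0297, 0.1151]
eef_rot: [3.142, -0.0, 1.726]
force: [1.1, 0.5, -2.4]
grip_width: 0.0264
grip_force: 55.0
```

Request:
jog_arm --pt "0 0.004 0 0 0 0 -1" --pt "0 0.002 0 0 0 0 -1" --pt "0 0.002 0 0 0 0 -1" --pt "0 0.002 0 0 0 0 -1"

```text
time_s: 13.6
ee_pos: [0.5559, -0.029, 0.1146]
eef_rot: [-3.141, 0.0, 1.725]
force: [-6.4, -0.8, 1.5]
grip_width: 0.0265
grip_force: 55.0
```

Request:
jog_arm --pt "0 0.002 0 0 0 0 -1" --pt "0 0.002 0 0 0 0 -1"

```text
time_s: 13.8
ee_pos: [0.5596, -0.0283, 0.1143]
eef_rot: [-3.14, -0.0, 1.725]
force: [-6.0, -0.1, 0.8]
grip_width: 0.0265
grip_force: 55.0
```

Request:
jog_arm --pt "0 0.002 0 0 0 0 -1" --pt "0 0.002 0 0 0 0 -1"

```text
time_s: 14.0
ee_pos: [0.5635, -0.0277, 0.1143]
eef_rot: [-3.14, -0.0, 1.725]
force: [-5.6, 0.8, 0.3]
grip_width: 0.0267
grip_force: 55.0
```

Request:
jog_arm --pt "0 0.002 0 0 0 0 -1" --pt "0 0.0015 0 0 0 0 -1" --pt "0 0 0 0 0 0 -1"

```text
time_s: 14.3
ee_pos: [0.5671, -0.0271, 0.1142]
eef_rot: [-3.14, -0.0, 1.725]
force: [-4.7, 1.5, -0.3]
grip_width: 0.0264
grip_force: 55.0
```

Request:
jog_arm --pt "0 -0.015 0 0 0 0 -1" --pt "0 -0.005 -0.04 0 0 0 -1" --pt "0 0 -0.04 0 0 0 -1" --pt "0 0 -0.04 0 0 0 -1" --pt "0.045 0 0 0 0 0 -1"

```text
time_s: 14.8
ee_pos: [0.5431, 0.0116, 0.2398]
eef_rot: [3.132, 0.003, 1.72]
force: [0.8, 0.3, -2.7]
grip_width: 0.0266
grip_force: 55.0
```

Request:
jog_arm --pt "0.045 0 0 0 0 0 -1" --pt "0.045 0 0 0 0 0 -1" --pt "0.043 0 0 0 0 0 -1" --pt "0 0 0 0 0 0 -1" --pt "0 0 0 0 0 0 -1"

```text
time_s: 15.3
ee_pos: [0.5204, 0.1463, 0.2342]
eef_rot: [3.141, 0.0, 1.727]
force: [0.2, -0.2, -2.5]
grip_width: 0.0264
grip_force: 55.0
```

Request:
jog_arm --pt "0 0 0.04 0 0 0 -1" --pt "0 0 0.04 0 0 0 -1" --pt "0 0 0.04 0 0 0 -1" --pt "0 0 0 0 0 0 -1"

```text
time_s: 15.7
ee_pos: [0.5183, 0.1439, 0.1096]
eef_rot: [-3.134, 0.001, 1.723]
force: [0.2, 0.9, -1.9]
grip_width: 0.0262
grip_force: 55.0
```

```bash
python3 gap.py 5
```

```text
[-3.7 87.3] [0.5182796  0.14391853 0.10960347] [-3.13357502e+00  5.50769087e-04  1.72315585e+00] [ 0.2  0.9 -1.9]
```

View pics/c5.png

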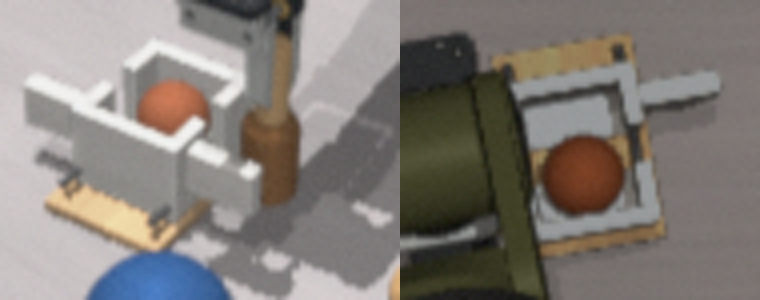

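The right gap is now about 30 mm by the arm's position and clearly open in the picture. I'll bring the left side up to match.

Request:
jog_arm --pt "0 0.005 0 0 0 0 -1" --pt "0 0.005 0 0 0 0 -1" --pt "0 0.003 0 0 0 0 -1" --pt "0 0.002 0 0 0 0 -1"

```text
time_s: 16.2
ee_pos: [0.5358, 0.1481, 0.1146]
eef_rot: [3.141, -0.0, 1.725]
force: [0.3, -0.4, -3.2]
grip_width: 0.0263
grip_force: 55.0
```

Request:
jog_arm --pt "0 0.002 0 0 0 0 -1" --pt "0 0.002 0 0 0 0 -1"

```text
time_s: 16.4
ee_pos: [0.5387, 0.1486, 0.1139]
eef_rot: [-3.14, 0.0, 1.725]
force: [-6.0, 0.6, -0.1]
grip_width: 0.0264
grip_force: 55.0
```

Request:
jog_arm --pt "0 0.002 0 0 0 0 -1" --pt "0 0.001 0 0 0 0 -1" --pt "0 0 0 0 0 0 -1"

```text
time_s: 16.7
ee_pos: [0.5417, 0.1489, 0.1138]
eef_rot: [-3.14, 0.0, 1.725]
force: [-4.9, -1.5, -1.1]
grip_width: 0.0264
grip_force: 55.0
```

```bash
python3 -c "
from h import *
print(mf(ctrl.get_obs()['ee_pos']),mf([.5671,-.0271]))"
```

```text
[20.2 88.7] [ 18.3 -89.2]
```

Request:
jog_arm --pt "0 -0.02 0 0 0 0 -1" --pt "0.046 0.0015 0 0 0 0 -1" --pt "0.046 0.0015 0 0 0 0 -1" --pt "0.046 0.0015 0 0 0 0 -1" --pt "0.0465 0.0015 0 0 0 0 -1"

```text
time_s: 17.2
ee_pos: [0.4998, 0.3311, 0.1142]
eef_rot: [3.14, -0.0, 1.724]
force: [1.2, 0.3, -3.2]
grip_width: 0.0265
grip_force: 55.0
```

Request:
jog_arm --pt "0 0 0 0 0 0 -1" --pt "0 0 0 0 0 0 -1"

```text
time_s: 17.4
ee_pos: [0.4997, 0.33, 0.1137]
eef_rot: [3.141, 0.0, 1.727]
force: [0.2, -0.7, -2.6]
grip_width: 0.0265
grip_force: 55.0
```

```bash
python3 gap.py 6; python3 -c "
from h import *
c=cv2.imread('pics/t6.png')[150:225,210:300]; d=cv2.imread('pics/s6.png')[180:270,210:350]
cv2.imwrite('pics/c6.png',np.hstack([cv2.resize(c,(450,375),interpolation=2),cv2.resize(d,(350,375),interpolation=2)]))"
```

```text
[  6.5 274.1] [0.49972121 0.33002302 0.11365919] [3.14138247e+00 4.14712502e-05 1.72666346e+00] [ 0.2 -0.7 -2.6]
```

View pics/c6.png

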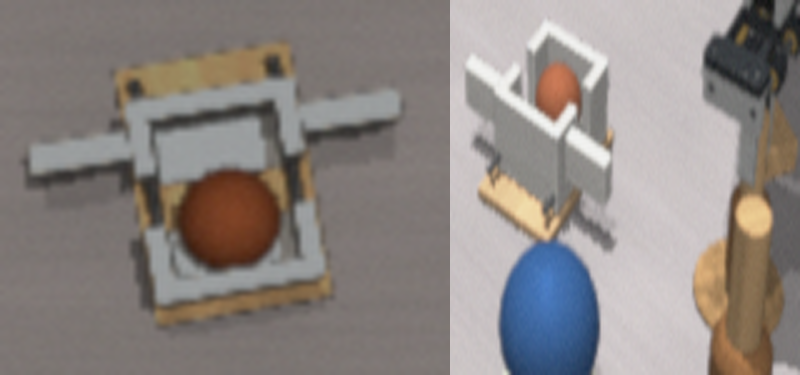

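```bash
python3 - <<'E'
from h import *
T=lambda u,v,z: mf(ray("top",(u+.5)/5-.5+210,(v+.5)/5-.5+150,z))
print(T(33,175,.078),T(403,118,.078),"far",T(27,148,.078),T(398,90,.078), "edges",T(140,181,.087),T(153,229,.087),T(297,153,.087),T(307,203,.087))
E
```

```text
[ 42.1 108.2] [  38.2 -109.6] far [ 58.2 109.1] [  54.9 -109.6] edges [27.1 47.1] [-1.5 44.4] [ 27.7 -44.9] [ -1.8 -45.6]
```

By lug corners and gap edges, the gaps are about 30 mm on the left and 28 to 29 mm on the right. That is enough, so I'll set the mallet down on the pad.

Request:
jog_arm --pt "0 0 0.006 0 0 -0.001 -1" --pt "0 0 0.004 0 0 0 -1" --pt "0 0 0.002 0 0 0 -1" --pt "0 0 0.001 0 0 0 -1" --pt "0 0 0 0 0 0 -1"

```text
time_s: 18.0
ee_pos: [0.5, 0.3291, 0.1008]
eef_rot: [-3.141, 0.0, 1.726]
force: [-0.0, -0.5, -2.5]
grip_width: 0.0263
grip_force: 55.0
```

Request:
jog_arm --pt "0 0 0.0005 0 0 0 -1" --pt "0 0 0 0 0 0 -1"

```text
time_s: 18.2
ee_pos: [0.5, 0.3293, 0.1005]
eef_rot: [3.141, -0.0, 1.726]
force: [0.2, 0.2, -2.9]
grip_width: 0.0265
grip_force: 55.0
```

Request:
jog_arm --pt "0 0 0.0005 0 0 0 -1" --pt "0 0 0 0 0 0 -1"

```text
time_s: 18.4
ee_pos: [0.5001, 0.3293, 0.1004]
eef_rot: [3.141, -0.0, 1.726]
force: [0.4, 0.4, 1.2]
grip_width: 0.027
grip_force: 55.0
```

Request:
jog_arm --pt "0 0 0.0005 0 0 0 -1" --pt "0 0 0 0 0 0 -1"

```text
time_s: 18.6
ee_pos: [0.5001, 0.3294, 0.1003]
eef_rot: [3.141, -0.0, 1.726]
force: [-1.7, -1.8, 6.5]
grip_width: 0.0259
grip_force: 55.0
```

Request:
jog_arm --pt "0 0 0 0 0 0 -0.35" --pt "0 0 0 0 0 0 -0.2" --pt "0 0 0 0 0 0 0.1" --pt "0 0 0 0 0 0 0.3" --pt "0 0 0 0 0 0 0.3"

```text
time_s: 19.1
ee_pos: [0.5, 0.3292, 0.0994]
eef_rot: [-3.142, 0.0, 1.726]
force: [0.1, -0.3, 0.1]
grip_width: 0.0582
grip_force: 0.0
```

Request:
jog_arm --pt "0 0 -0.02 0 0 0 0.3" --pt "0 0 -0.04 0 0 0 0.3" --pt "0 0 -0.04 0 0 0 0.3" --pt "0 0 -0.04 0 0 0 0.3" --pt "0 0 0 0 0 0 0.3"

```text
time_s: 19.6
ee_pos: [0.5013, 0.3301, 0.2453]
eef_rot: [3.133, -0.003, 1.726]
force: [-0.0, -0.5, 0.4]
grip_width: 0.0614
grip_force: 0.0
```

Request:
jog_arm --pt "-0.045 0 0 0 0 0 0.3" --pt "-0.045 0 0 0 0 0 0.3" --pt "-0.045 -0.02 0 0 0 0 0.3" --pt "-0.045 -0.02 0 0 0 0 0.3" --pt "0 0 0 0 0 0 0.3"

```text
time_s: 20.1
ee_pos: [0.4873, 0.1413, 0.2393]
eef_rot: [-3.141, 0.001, 1.722]
force: [-0.4, -0.1, -0.7]
grip_width: 0.061
grip_force: 0.0
```

```bash
python3 -c "
from h import *
save('top','pics/t7.png'); save('scene','pics/s7.png')
a=cv2.imread('pics/t7.png')[40:290,90:410]; b=cv2.imread('pics/s7.png')[120:310,80:400]
cv2.imwrite('pics/c7.png',np.hstack([cv2.resize(a,(400,312)),cv2.resize(b,(400,312))]))"
```

```text
(no output)
```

View pics/c7.png

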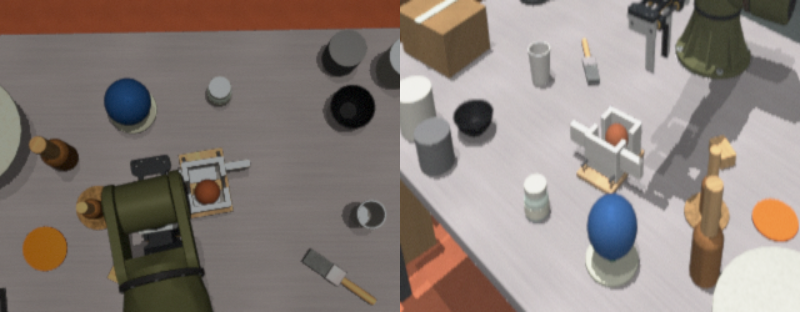

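The mallet is upright on the cork pad at about (90,208) in the top crop. The mould is open, everything else is where it started, and the gripper is clear.

```bash
python3 -c "
from station import ctrl
print(ctrl.hand_in())"
```

```text
the job is handed in; nothing more can be done
None
```

I've handed the job in: the mould is open about 30 mm on the left and 28–29 mm on the right (measured from the images), and the mallet is upright on its cork pad with the gripper clear and nothing else moved.

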